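# Clear the offcut box and hold its sprung cover just under the balance point

## Task

The hinge spring of the steel offcut box is to be adjusted. Take the wooden block off the closed cover and set it down flat on the black rubber mat; then raise the cover, which has a pull bar at its front, until it is clearly past its balance point, bring it back down to just below the balance point, and finish while still holding it there, without letting the cover slam shut, dropping the block or disturbing the other things on the table.

Things in the scene. Friction and masses are not known exactly. Their poses are not given: they have to be found in the camera images.
- offcut_box: Grey-painted open steel box, 150 (x) x 220 (y) x 80 mm high, standing on the table and fixed to it. Origin: centre of its underside; x points to the hinge side at the back, -x to the front, where the pull bar is; z up. Its steel cover is hinged along the back upper edge; the closed cover's flat top is 86 mm above the table.
- cover (a joint): Opening angle of the cover: 0 closed, 1.75 at the open stop. A hinge spring carries part of its weight (1.2 kg). Balance point: 1.10 rad (63 degrees); below it the cover falls shut if let go, above it goes to the stop by itself. It takes about 2 N at the bar to lift when closed, tenths of a newton near balance. Just below balance means 0.05 to 0.28 rad under it, say 0.94.
- pull_bar (a point): Middle of the cover's pull bar: round dark steel, 12 mm thick, 100 mm long, parallel to the hinge (box y), carried by an arm at each end 50 mm in front of the cover's edge (gap 42 mm). It lies 80 mm above the table when closed and moves on a circle of radius 200 mm about the hinge; it can turn between the fingers. Axes turn with the cover.
- hinge_mid (a point): Middle of the hinge line, on the box's back upper edge, 75 mm behind the box's centre and 80 mm above the table; axes as the box, the hinge line along y.
- wood_block: Plain wooden block, 45 (x) x 90 (y) x 40 mm high, 0.12 kg, loose, lying on the closed cover at the start. Origin: centre of its underside.
- mat: Black rubber mat, 130 x 130 x 3 mm, fixed flat on the table, left of the box. Origin: centre of its underside; top face 3 mm above the table.
- polish_bar: Bystander, loose: dark brown bar of polish, 35 x 70 x 28 mm. Origin: centre of its underside.
- pliers: Bystander, loose: pliers with red grips, 46 x 179 x 16 mm, lying flat. Origin: near their middle, underside.
- eraser: Bystander, loose: pink eraser, 22 x 50 x 12 mm. Origin: centre of its underside.
- tape_roll: Bystander, loose: roll of masking tape lying flat, 100 x 98 x 25 mm. Origin: centre of its underside.
Mind the look-alikes: they are no part of the job. Leave any blue look-alike of the wood_block alone.

How it is judged:
On the way, in this order (a step that is already met when the one before it is completed fails the run):
1. the block stands flat on the mat, let go, with the cover still closed (horizontal distance between wood_block and mat below 0.06 m and height (world z) of wood_block below 0.008 m and angle between wood_block's own z axis and vertical below 0.15 rad and contact force between each of the arm, the fingers and wood_block below 0.05 N and value of joint cover below 0.1 rad), for 0.2 s.
2. the cover is raised clearly past its balance point (value of joint cover above 1.2 rad), for 0.1 s.
At the end, for the whole second after the job is handed in: The cover is held still by the fingers at 0.80 to 1.06 rad, just below its balance point of 1.10 rad, after having been past 1.2 rad; the block rests flat on the mat, its centre within 60 mm of the mat's centre (value of joint cover between 0.8 and 1.06 rad and velocity of joint cover between -0.1 and 0.1 rad/s and contact force between the fingers and offcut_box above 0.1 N and horizontal distance between wood_block and mat below 0.06 m and height (world z) of wood_block below 0.008 m and angle between wood_block's own z axis and vertical below 0.15 rad and linear speed of wood_block below 0.03 m/s); the arm keeps its last pose, push and grip.
It fails at once if the cover slams shut (value of joint cover below 0.12 rad and velocity of joint cover below -1.5 rad/s).
It fails at once if the block falls freely (linear speed of wood_block above 0.8 m/s and contact force between the fingers and wood_block below 0.05 N).
It fails at once if a bystander is moved more than 30 mm (distance of any of polish_bar, pliers, eraser, tape_roll from where it was at the start of the episode above 0.03 m).
It also fails if it takes over 56 s, if anything falls off the work surface, if the arm or the gripper's body presses on something with over 40 N, if the wrist force passes 120 N, or if a joint passes its speed limit or range.

## Robot

A 7-joint arm with a two-finger parallel gripper is mounted at the origin on a cart in front of the work surface, level with it; the furniture and walls round the work are solid. World frame = base frame: x ahead of the robot, y to its left, z up, the work surface at z = 0. Lengths are in m, angles in rad, forces in N, time in s.
With the tool pointing down it reaches from about 0.35 to 0.9 m from the base axis. Payload 8.1 kg.
Tool frame: the origin (TCP) lies at the very end of the fingers, on their centre line; the grasp point (between the pads) lies 19 mm behind it; z points along the fingers, y is the line along which they close (so a half turn about z gives the same grasp; the last joint's range is limited). The gripper opens to 92 mm and grips with 3 to 60 N. Pads are 19 mm wide; open, the fingers measure 130 mm over their backs; the gripper's body (75 mm by 190 mm) begins 47 mm behind the grasp point.
Start: joints at [-1.249, 0.434, 0.025, 1.573, -0.012, 1.134, -0.075], TCP at [0.258, 0.569, 0.227] pointing down, gripper open.
Joint ranges: [-2.62, 2.62], [-0.44, 2.09], [-1.27, 1.32], [0.08, 2.57], [-1.32, 4.46], [0.12, 2], [-2.74, 2.74]. Speed limits (rad/s): [2.22, 2.22, 3.01, 3.01, 3.14, 3.14, 3.14].

## Interface

Orientations are given as a 3x3 rotation matrix whose columns are the frame's x, y, z axes.
In Python, from workcell import manip, claw, ik, readout, cams, order gives the robot as it stands. The module is installed in compiled form; this text tells all that it offers. Calls block until the motion is done:
- manip.reach(position, orientation): joint-space move of the TCP to a pose.
- manip.move_l(position, rotation=None, velocity=0.15, stop_force=None): straight line of the TCP; rotation=None keeps the orientation; velocity is the mean speed in m/s. With stop_force (N) it stops when the force on the tool has changed by that much, and returns True; else False.
- manip.move_joints(angles): joint-space move.
- claw.command_gripper(opening): finger opening in m; the grip force is fixed at half the most; returns when the fingers have stopped.
- manip.dwell(seconds).
- ik(position, orientation): joint angles nearest the present ones, or None.
- readout.observe(): the state.
- cams.get_image(name): name is "scene" or "side" or "wrist"; returns a dict with "pixels" (480x640x3 uint8, red, green, blue), "camera_matrix" (3x3 intrinsics, pixels), "world_from_camera" (4x4, takes a point from camera to world coordinates); the wrist camera has in their place "T_tool_cam" (4x4, takes a point from camera to tool coordinates, whose origin is the TCP and whose axes are the flange's). Camera axes: x right, y down, z forward; pixel columns grow to the right and rows downward; lengths in m; the calibration is good to about 2 mm. The wrist camera is an equidistant fisheye: a pixel r from the principal point sees the ray r / f radians off the axis. A picture is of the moment at which its call begins: read the wrist's pose just before it. There is no depth.
A pose or a line that the arm cannot do raises manip.Unreachable and nothing moves.
- order.finish_job(): hands the job in; it is judged then, once.
Trained networks look in a picture, given as the dict that the camera call returned (one of the last four; its "shot" number tells which), for a name from the list of things; names that differ only in an ending like _2 or _b are one class to them, and where a whole thing is asked for, a point or a joint stands for the part that bears it (a point fixed in the world has none). Each returns a list of dicts, best first, with "confidence" (0 to 1); they miss things now and then, are a little off and sometimes report something else, mostly with a low value. They report only what shows in the picture. A call takes as long as a camera call. They do not tell look-alikes from the thing itself.
- cams.masks_of(thing, picture): "region" (480x640 bool, what is visible of it) and "box" ([left, top, right, bottom] in pixels, round what is visible of it).
The state is a dict: "time_s": time; "joint_positions": joint angles; "qvel": joint speeds; "joint_torque": joint torques, N m; "tcp_pos": TCP position; "tool_rot": TCP orientation; "contact_force": force on the tool from outside, world axes, zero at the start; "moment": the same for the moment, N m; "grip_width": finger opening in m; "finger_force": force on a finger pad.
Only numpy, scipy, OpenCV 4.12 (cv2) and the standard library are available. Lean on these libraries where they do the work, as an engineer would, in place of code of your own. Each camera call takes 0.05 s, during which the arm holds its last target. There are 200 camera calls.

## Working session

There is one attempt and no reset: what is moved stays moved. The work goes in short steps, each a Python script; the robot and the scene stay as the last script left them, time stands still between calls to the robot, and variables do not carry over. Pictures are saved under pics/ and viewed, at most 10 in all, crops included, and the job is handed in when it is done.

```bash
mkdir -p pics; cat > h.py <<'E'
import numpy as np, cv2
from workcell import manip, claw, ik, readout, cams, order
def save(im,name): cv2.imwrite('pics/'+name,cv2.cvtColor(im,cv2.COLOR_RGB2BGR))
def onplane(p,uv,z):
    K=p["camera_matrix"];T=np.array(p["world_from_camera"])
    d=T[:3,:3]@np.linalg.solve(np.array(K),[uv[0],uv[1],1.]);o=T[:3,3]
    return o+d*(z-o[2])/d[2]
def proj(p,X):
    T=np.linalg.inv(np.array(p["world_from_camera"]));c=T[:3,:3]@np.array(X)+T[:3,3]
    q=np.array(p["camera_matrix"])@c;return q[:2]/q[2]
E
python3 - <<'E'
from h import *
a=cams.get_image("scene");b=cams.get_image("side")
save(a["pixels"],"scene.png");save(b["pixels"],"side.png")
for n,p in(("scene",a),("side",b)):
    print(n,np.round(p["world_from_camera"],3).tolist())
    for t in["offcut_box","cover","pull_bar","wood_block","mat","polish_bar","pliers","eraser","tape_roll"]:
        for m in cams.masks_of(t,p)[:3]:
            v,u=np.nonzero(m["region"]);print(t,round(m["confidence"],2),m["box"],np.round([u.mean(),v.mean()],1),len(u),np.round(onplane(p,(u.mean(),v.mean()),0),3)[:2])
print(readout.observe())
E
```

```text
scene [[0.831, -0.428, 0.357, 0.244], [-0.557, -0.645, 0.523, -0.399], [0.006, -0.633, -0.774, 0.774], [0.0, 0.0, 0.0, 1.0]]
offcut_box 0.64 [267.5, 211.4, 405.5, 342.0] [336.6 276.9] 9324 [0.576 0.009]
offcut_box 0.45 [326.2, 228.6, 362.5, 277.3] [343.6 252.1] 1290 [0.627 0.055]
cover 0.82 [266.2, 210.5, 402.1, 328.7] [334.6 271.2] 7083 [0.581 0.024]
pull_bar 0.81 [267.4, 210.0, 403.2, 324.1] [334.4 270.9] 7199 [0.581 0.024]
wood_block 0.94 [325.4, 231.6, 362.2, 277.7] [343.7 252.1] 1274 [0.627 0.054]
wood_block 0.7 [278.1, 197.3, 319.2, 235.1] [296.3 215.6] 928 [0.598 0.205]
mat 0.24 [324.4, 231.0, 360.3, 277.0] [343.8 252.6] 1215 [0.627 0.053]
polish_bar 0.59 [378.5, 386.8, 422.2, 412.9] [399.9 398.3] 1047 [ 0.519 -0.262]
pliers 0.62 [346.2, 191.0, 400.6, 236.7] [373.5 213.1] 548 [0.756 0.11 ]
pliers 0.37 [271.6, 155.6, 291.2, 167.5] [282. 162.] 158 [0.668 0.389]
eraser 0.61 [270.0, 155.8, 291.1, 169.7] [282.6 162.8] 203 [0.668 0.385]
tape_roll 0.9 [303.2, 373.1, 362.3, 435.4] [330.8 402.4] 1436 [ 0.414 -0.2  ]
side [[1.0, -0.006, -0.022, 0.62], [0.016, -0.483, 0.875, -1.118], [-0
[... 1038 characters left out ...]
87631e-03,  4.26825236e-05, -1.51611182e-04, -2.21450287e-04,
       -7.62060425e-04,  5.19763469e-04,  2.11389082e-04]), 'joint_torque': array([-7.96214226e-04, -6.67693591e+01,  9.83857065e-01, -3.14797997e+01,
       -6.04586257e-02,  3.34235409e-02,  4.93118660e-05]), 'tcp_pos': array([0.2576265 , 0.56947218, 0.22677698]), 'tool_rot': array([[-9.11097196e-01,  4.12191579e-01,  4.90669130e-05],
       [ 4.12191582e-01,  9.11097190e-01,  1.00884409e-04],
       [-3.12102278e-06,  1.12140470e-04, -9.99999994e-01]]), 'contact_force': array([ 0.42283993, -0.38271397, -0.24760812]), 'moment': array([ 0.04346321, -0.00774306, -0.02068461]), 'finger_force': 0.0, 'grip_width': 0.0915272654221711}
```

View pics/scene.png

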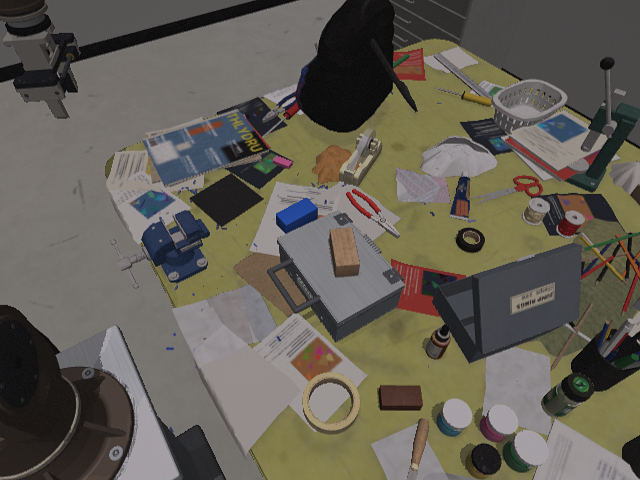

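View pics/side.png

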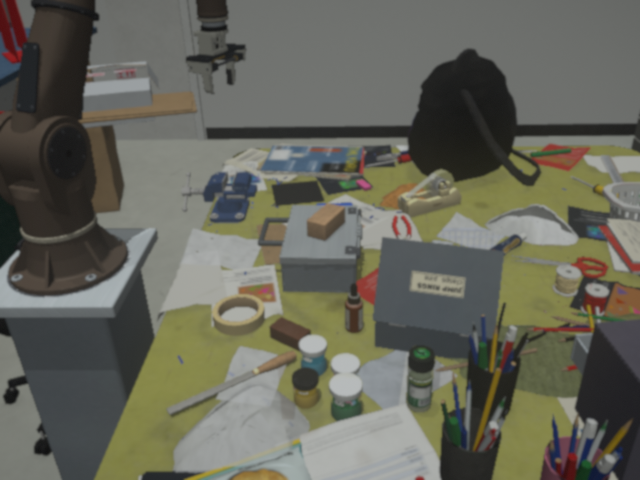

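The wood block is at scene (344,252) on the cover. The blue look-alike at (296,215) gets left alone. The black mat is at (227,200), the pull bar at (285,290), and a second grey box with an open lid at (510,300) is not the target. I'll check with one close crop.

```bash
python3 - <<'E'
from h import *
a=cams.get_image("scene");b=cams.get_image("side")
im=a["pixels"][170:345,185:415];im=cv2.resize(im,None,fx=3.4,fy=3.4,interpolation=cv2.INTER_CUBIC);save(im,"crop.png")
for uv in[(279,245),(345,212),(404,288),(335,328)]: print(np.round(onplane(a,uv,.086),3))
# mat by darkness
for n,p,(x0,y0,x1,y1) in(("scene",a,(185,170,268,230)),("side",b,(268,176,326,208))):
    g=p["pixels"].max(2)[y0:y1,x0:x1];m=(g<60).astype(np.uint8)
    k,l,s,c=cv2.connectedComponentsWithStats(m);i=1+np.argmax(s[1:,4])
    ct=cv2.findContours((l==i).astype(np.uint8),0,2)[0][0]+[x0,y0]
    W=np.array([onplane(p,q[0],.003)[:2] for q in ct],dtype=np.float32)
    print(n,s[i],cv2.minAreaRect(W))
p=a;m=cams.masks_of("wood_block",a)[0]["region"].astype(np.uint8)
W=np.array([onplane(p,q[0],.126)[:2] for q in cv2.findContours(m,0,2)[0][0]],dtype=np.float32);print(cv2.minAreaRect(W))
E
```

```text
[0.487 0.09  0.086]
[0.651 0.09  0.086]
[ 0.629 -0.126  0.086]
[ 0.474 -0.122  0.086]
scene [   5    0   78   57 2394] ((0.5119998455047607, 0.35819917917251587), (0.19587968289852142, 0.14013780653476715), 11.926648139953613)
side [  5   6  49  23 846] ((0.48402756452560425, 0.34179258346557617), (0.12150315195322037, 0.11660782992839813), 11.361652374267578)
((0.5407081842422485, 0.10822495818138123), (0.06130422279238701, 0.09056607633829117), 89.04547119140625)
```

View pics/crop.png

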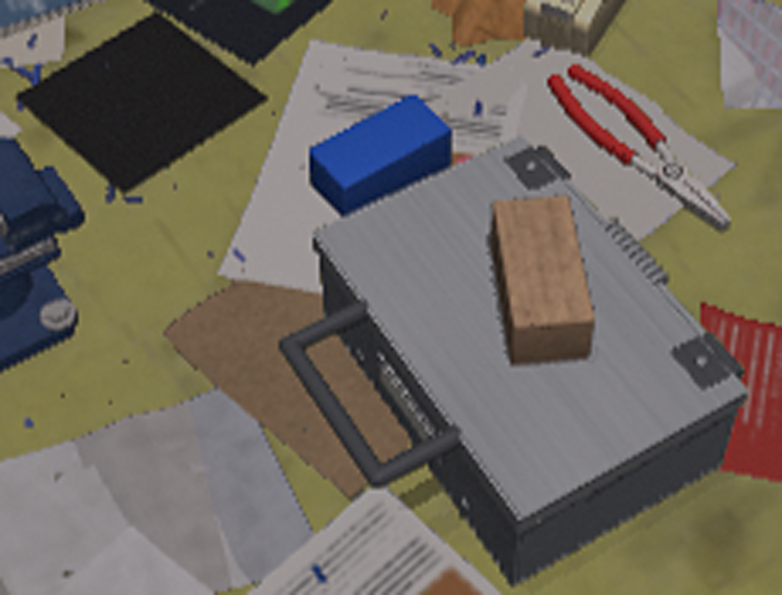

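The crop confirms it: a plain brown block on the closed cover, the pull bar at front left, the mat clear, and the blue block separate. Next I'll fit poses from the corners.

```bash
python3 - <<'E'
from h import *
from scipy.optimize import least_squares
a=cams.get_image("scene")
def full(l): return np.array([(185+x/3.4,170+y/3.4) for x,y in l])
def fit(pts,uv,x0):
    f=lambda s:np.concatenate([proj(a,[s[0]+np.cos(s[2])*x-np.sin(s[2])*y,s[1]+np.sin(s[2])*x+np.cos(s[2])*y,z])-q for (x,y,z),q in zip(pts,uv)])
    r=least_squares(f,x0);print(np.round(r.x,4),"res",np.round(r.fun,1));return r.x
def pl(w,d,z): return [(-w/2,d/2,z),(w/2,d/2,z),(w/2,-d/2,z),(-w/2,-d/2,z)]
fit(pl(.15,.22,.086)+[(-.125,.05,.083),(-.125,-.05,.083)],full([(315,238),(522,140),(745,392),(517,520),(287,344),(378,472)]),[.56,0,0])
fit(pl(.045,.09,.126)+[(-.0225,-.045,.086),(.0225,-.045,.086)],full([(492,203),(571,197),(594,319),(512,328),(513,363),(592,356)]),[.57,.0,-.3])
fit(pl(.13,.13,.003),full([(20,95),(155,12),(267,98),(122,190)]),[.484,.342,.2])
E
```

```text
[ 0.5631 -0.0079 -0.0387] res [-0.2 -0.9  0.7 -0.4  0.1 -0.5  0.1 -0.6  0.1  0.2 -0.7  1.8]
[ 0.5756 -0.0078 -0.4813] res [ 0.  -1.3 -0.4 -1.3  0.8 -0.   0.5 -0.6 -0.7  1.5 -0.4  1.5]
[0.4844 0.3459 0.1879] res [-1.7 -0.1  0.9 -0.8  0.6 -0.2  0.3  0.8]
```

```bash
cat >> h.py <<'E'
def down(yaw):
    """tool pointing down, closing line along yaw; picks the half turn nearer the present joints"""
    y=np.array([np.cos(yaw),np.sin(yaw),0]);z=np.array([0,0,-1.]);return np.column_stack([np.cross(y,z),y,z])
def best(pos,yaw):
    q=readout.observe()["joint_positions"];c=[]
    for k in(0,np.pi):
        R=down(yaw+k);s=ik(pos,R)
        if s is not None:c.append((np.abs(s-q).max()+ (5 if abs(s[6])>2.4 else 0),R,s))
    c.sort(key=lambda t:t[0]);return c[0][1],c[0][2]
E
python3 - <<'E'
from h import *
B=[.5756,-.0078]
R,s=best(B+[.22],-.481);print(np.round(s,2))
manip.reach(B+[.22],R)
print(manip.move_l(B+[.096],velocity=.12,stop_force=12))
claw.command_gripper(.03)
o=readout.observe();print(o["grip_width"],o["finger_force"],o["tcp_pos"],o["time_s"])
manip.move_l(B+[.2],velocity=.12)
o=readout.observe();print(o["grip_width"],o["finger_force"],o["contact_force"],o["time_s"])
save(np.hstack([cams.get_image("wrist")["pixels"][::2,::2],cams.get_image("scene")["pixels"][150:390,185:505]]),"held.png")
for yw in(np.pi/2,np.pi/2+.188): print(best([.49,.346,.2],yw)[1])
E
```

```text
[-0.6   0.42  0.73  1.75 -0.31  1.1  -0.24]
False
0.044956970337646104 29.99825745820999 [ 0.57551708 -0.00773814  0.09597864] 5.5333
0.044731831634574 29.996791183948517 [-0.87129324  0.77920296 -1.66061397] 6.55
[-0.85172048  0.41715964  0.20811633  1.68463755 -0.09666838  1.04983922
  0.95801967]
[-0.81473116  0.41587969  0.15583549  1.68133021 -0.07234867  1.05000115
  1.12285116]
```

View pics/held.png

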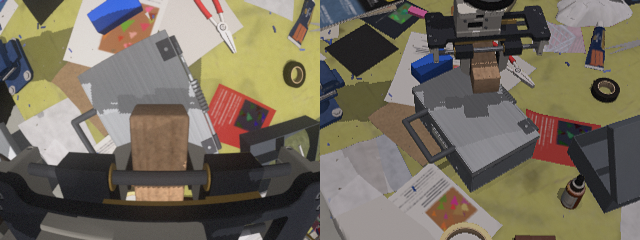

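The block is held squarely. Now to place it on the mat.

```bash
python3 - <<'E'
from h import *
P=[.49,.346]
R,s=best(P+[.2],np.pi/2)
manip.reach(P+[.2],R)
manip.move_l(P+[.04],velocity=.15)
print(manip.move_l(P+[.012],velocity=.03,stop_force=5))
print(readout.observe()["tcp_pos"])
claw.command_gripper(.075)
manip.dwell(.3)
manip.move_l(P+[.2],velocity=.15)
# above the pull bar
b=np.array([.5631,-.0079]);y=-.0387;ex=np.array([np.cos(y),np.sin(y)])
bar=b-.125*ex
claw.command_gripper(.026)
R,s=best([*bar,.2],y);print(s,bar)
manip.reach([*bar,.2],R)
o=readout.observe();w=cams.get_image("wrist")
print(o["time_s"],o["tcp_pos"],w["T_tool_cam"],w["camera_matrix"])
sc=cams.get_image("scene")
m=cams.masks_of("wood_block",sc)
for k in m: 
    v,u=np.nonzero(k["region"]);print(k["confidence"],k["box"],onplane(sc,(u.mean(),v.mean()),.023))
# mark where the bar ends are expected
T=np.array(w["T_tool_cam"]);K=np.array(w["camera_matrix"]);im=w["pixels"].copy()
for t in(-.05,0,.05):
    X=np.array([*(bar+t*np.array([-ex[1],ex[0]])),.08]);c=o["tool_rot"].T@(X-o["tcp_pos"]);c=T[:3,:3].T@(c-T[:3,3])
    th=np.arctan2(np.hypot(c[0],c[1]),c[2]);n=c[:2]/np.hypot(c[0],c[1]);q=K[:2,2]+n*th*K[0,0]
    print(q);cv2.circle(im,tuple(int(i) for i in q),3,(255,0,0),-1)
save(im,"bar.png");save(sc["pixels"][150:390,150:470],"sc2.png")
E
```

```text
True
[0.48971909 0.34579621 0.01303206]
[-0.6980572   0.16530447  0.67851936  2.07975934 -0.12856079  0.93664123
  0.01151065] [ 0.43819359 -0.00306371]
14.7333 [ 0.43882219 -0.00205931  0.20015342] [[-1.09807527e-03 -9.50348502e-01 -3.11185665e-01  8.43628611e-02]
 [ 9.99999397e-01 -1.03321831e-03 -3.73272750e-04  4.03012389e-04]
 [ 3.32164709e-05 -3.11185888e-01  9.50349063e-01 -1.57531686e-01]
 [ 0.00000000e+00  0.00000000e+00  0.00000000e+00  1.00000000e+00]] [[371.64829954   0.         318.2108432 ]
 [  0.         371.64829954 237.59984381]
 [  0.           0.           1.        ]]
0.73 [268.4, 211.1, 406.1, 325.4] [0.57761346 0.0095965  0.023     ]
0.69 [202.0, 181.1, 235.8, 209.2] [0.47423274 0.34754976 0.023     ]
0.53 [300.5, 196.9, 318.3, 218.7] [0.62548474 0.19454377 0.023     ]
0.35 [267.4, 211.8, 404.9, 341.9] [ 0.57113856 -0.00370828  0.023     ]
[316.9313481 288.6205321]
[316.97164535 230.89391557]
[317.03947472 167.13235961]
```

View pics/bar.png

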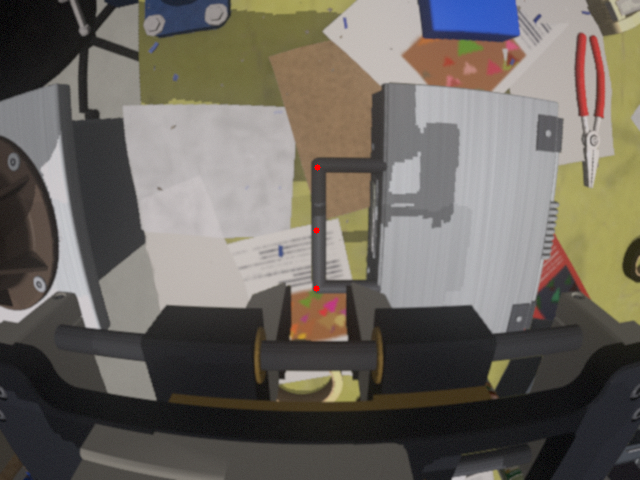

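View pics/sc2.png

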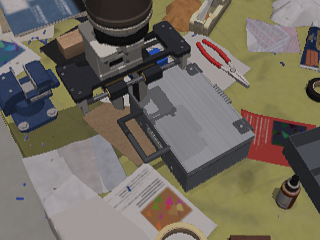

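The projected bar points (317, 167–289) lie on the real bar, and the block is on the mat. Next: grasp the bar and swing the cover up.

```bash
cat >> h.py <<'E'
yb=-.0387;ex=np.array([np.cos(yb),np.sin(yb)]);H=np.array([.5631,-.0079])+.075*ex
def tcp(th,g=.019):
    return [*(H-.2*np.cos(th)*ex),.08+.2*np.sin(th)-g]
def swing(a,b,v):
    for th in np.linspace(a,b,int(np.ceil(abs(b-a)/.12))+1)[1:]:
        manip.move_l(tcp(th),velocity=v)
def ang():
    o=readout.observe();d=o["tcp_pos"]-[*H,.061];return o["time_s"],np.arctan2(d[2],-d[:2]@ex),np.hypot(d[2],d[:2]@ex),o["grip_width"],o["contact_force"]
E
python3 - <<'E'
from h import *
print([ik(tcp(t),readout.observe()["tool_rot"]) is not None for t in(0,.5,.94,1.3)])
print(manip.move_l(tcp(0),velocity=.1,stop_force=10))
claw.command_gripper(.0)
print(ang())
swing(0,.24,.06);print(ang())
sc=cams.get_image("side");save(sc["pixels"][150:330,200:440].repeat(2,0).repeat(2,1),"lift.png")
E
```

```text
[True, True, True, True]
False
(16.8333, np.float64(0.0014144913305731042), np.float64(0.19916815573596708), 0.010999625698083328, array([2.90398613, 0.15056614, 0.5526657 ]))
(17.9333, np.float64(0.2411933572185602), np.float64(0.1991509850865916), 0.01088796421227399, array([ 7.32092523,  0.26818215, -4.22924073]))
```

View pics/lift.png

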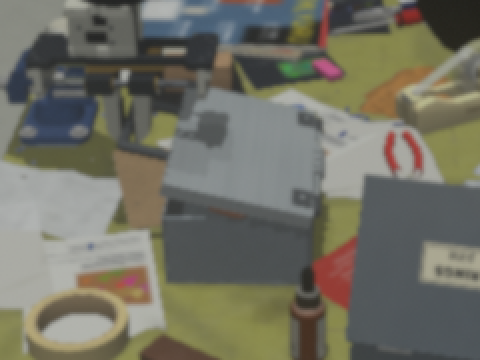

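The cover is lifting with the bar between the fingers, and forces are low. I'll continue past balance and come back.

```bash
python3 - <<'E'
from h import *
swing(.24,.8,.08);print(ang())
swing(.8,1.32,.08);manip.dwell(.4);print(ang())
swing(1.32,.94,.06);manip.dwell(.5);print(ang())
sc=cams.get_image("side");s2=cams.get_image("scene")
save(np.hstack([sc["pixels"][120:360,190:510],s2["pixels"][120:360,150:470]]),"end.png")
E
```

```text
(20.15, np.float64(0.7928996396342626), np.float64(0.20046585055365632), 0.010595173827882748, array([-2.62055973,  0.13283754,  0.10644303]))
(22.5917, np.float64(1.3184965224233298), np.float64(0.19988612953543244), 0.010867732362099659, array([-0.02110282,  2.11846512, -0.08571624]))
(24.9583, np.float64(0.9405750589993399), np.float64(0.19995537849707798), 0.011349426695043106, array([ 2.11676203, -0.43678905, -1.64789262]))
```

View pics/end.png

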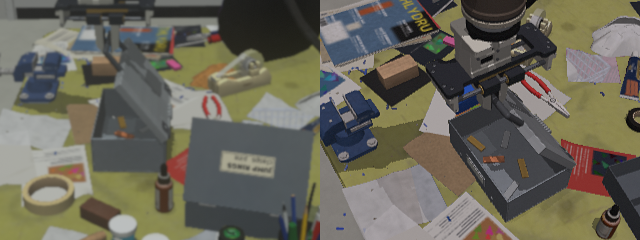

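The cover is held at about 0.94 rad with the bar gripped. The block lies flat on the mat and the bystanders look undisturbed.

```bash
python3 -c "
from h import *
print(order.finish_job())"
```

```text
the job is handed in; nothing more can be done
None
```

I handed the job in with the block flat on the mat and the cover gripped at about 0.94 rad after being raised to about 1.32 rad; the hand-in returned no verdict.

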